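# Reverse the seasoning shakers into the line caddy

### The job

The sandwich line will be worked from its other end, so move the four seasoning shakers from the white store caddy into the empty bays of the black line caddy in reverse order, one to a bay: as you see the rows from the robot, the shaker that stood leftmost in the white caddy goes into the rightmost bay of the black one, the second from the left into the second from the right, and so on. Keep the shakers upright, set each one down gently on the floor of its bay rather than dropping it, and leave all four standing there, released.

Things in the scene. Friction and masses are not known exactly. Their poses are not given: they have to be found in the camera images.
- red_shaker (a point): The red-capped seasoning shaker: an upright steel cylinder 42 mm in diameter and 80 mm tall with its cap (the top 22 mm), about 0.15 kg, loose. The point is its centre, 40 mm above its underside; z is its own axis, up; its yaw means nothing (it is round). At the start it stands in a bay of the white store caddy, right behind the red tag.
- yellow_shaker (a point): The yellow-capped seasoning shaker: an upright steel cylinder 42 mm in diameter and 80 mm tall with its cap (the top 22 mm), about 0.15 kg, loose. The point is its centre, 40 mm above its underside; z is its own axis, up; its yaw means nothing (it is round). At the start it stands in a bay of the white store caddy, right behind the yellow tag.
- green_shaker (a point): The green-capped seasoning shaker: an upright steel cylinder 42 mm in diameter and 80 mm tall with its cap (the top 22 mm), about 0.15 kg, loose. The point is its centre, 40 mm above its underside; z is its own axis, up; its yaw means nothing (it is round). At the start it stands in a bay of the white store caddy, right behind the green tag.
- blue_shaker (a point): The blue-capped seasoning shaker: an upright steel cylinder 42 mm in diameter and 80 mm tall with its cap (the top 22 mm), about 0.15 kg, loose. The point is its centre, 40 mm above its underside; z is its own axis, up; its yaw means nothing (it is round). At the start it stands in a bay of the white store caddy, right behind the blue tag.
- tag_red: Fixed flat red colour tag, 22 x 50 x 4 mm, lying on the front ledge of the white store caddy; origin at the centre of its underside. It marks the bay in which the red-capped shaker stood at the start: the bay's centre lies 56 mm from the tag along the caddy's +x. It never moves during a run.
- tag_yellow: Fixed flat yellow colour tag, 22 x 50 x 4 mm, lying on the front ledge of the white store caddy; origin at the centre of its underside. It marks the bay in which the yellow-capped shaker stood at the start: the bay's centre lies 56 mm from the tag along the caddy's +x. It never moves during a run.
- tag_green: Fixed flat green colour tag, 22 x 50 x 4 mm, lying on the front ledge of the white store caddy; origin at the centre of its underside. It marks the bay in which the green-capped shaker stood at the start: the bay's centre lies 56 mm from the tag along the caddy's +x. It never moves during a run.
- tag_blue: Fixed flat blue colour tag, 22 x 50 x 4 mm, lying on the front ledge of the white store caddy; origin at the centre of its underside. It marks the bay in which the blue-capped shaker stood at the start: the bay's centre lies 56 mm from the tag along the caddy's +x. It never moves during a run.
- store_caddy: Fixed white caddy, 82 (x) by 298 (y) mm, four bays in a row at y = -108, -36, 36, 108 mm, with a 30 mm tag ledge along its front (-x), on the left or right of the table. Bays 62 mm square inside, floor 6 mm and wall tops 20 mm above the table. Shakers start here, 72 mm apart: grip them across the row (along x). Origin: under the middle of the four bays; +y to the robot's left, turned up to 0.2 rad.
- line_caddy: Fixed black caddy with pale bay floors, no ledge, empty at the start, on the other side of the table from the white one. Same bays: 62 mm square inside, centres at y = -108, -36, 36, 108 mm, x = 0; floor 6 mm, wall tops 20 mm above the table, walls 10 mm thick. Origin: underside centre, on the table; +y to the robot's left, +x away from it, turned up to 0.2 rad. A standing shaker's centre is at 46 mm.
Things that resemble listed ones, but are neither listed nor needed, are in the scene too. Leave any purple look-alike of the part that bears blue_shaker alone.

How it is judged:
By the outcome, as a careful person would: the job done as asked, in the order asked, and still so for the second after the job is handed in, with the robot touching nothing.
It also fails if it takes over 109 s, if anything falls off the work surface, if the arm or the gripper's body presses on something with over 40 N, if the wrist force passes 120 N, or if a joint passes its speed limit or range.

### The arm

A 6-joint arm with a two-finger parallel gripper is mounted at the origin on the work surface. World frame = base frame: x ahead of the robot, y to its left, z up, the work surface at z = 0. Lengths are in m, angles in rad, forces in N, time in s.
With the tool pointing down it reaches from about 0.35 to 0.975 m from the base axis. Payload 4.9 kg.
Tool frame: the origin (TCP) lies on the centre line of the jaws, within the pads' length; the fingertips stand 17 mm ahead of it and the grasp point (between the pads) lies 2 mm behind it; x points along the fingers, y is the direction in which the jaws open and shut, and the axes are right-handed (so a half turn about x gives the same grasp; the last joint's range is limited). The gripper opens to 85 mm and grips with 20 to 120 N. Pads are 22 mm wide; open, the fingers measure 114 mm over their backs; the gripper's body (76 mm by 85 mm) begins 54 mm behind the grasp point. The pads swing forward as they close: fully open they stand 13 mm farther back than shut.
Start: joints at [-1.329, 0.053, 1.613, -0, 1.476, -0.119], TCP at [0.221, -0.585, 0.248] pointing down, gripper open.
Joint ranges: [-3.01, 3.01], [-1.01, 2.22], [0.06, 2.58], [-1.02, 4.17], [0.09, 2.62], [-3.14, 3.14]. Speed limits (rad/s): [2.57, 2.57, 3.14, 3.14, 3.14, 3.14].

### API

Orientations are given as a unit quaternion [w, x, y, z].
In Python, from plant import status, viewer, manip gives the robot as it stands.
- The arm moves only by the tool drive_tool, never from a script. Its argument "plan" is a list of rows, each a list of 4 numbers: the shift along the tool's x, y, z in m, then the turn about the tool's x in units of 8 degrees (1.0 is 8 degrees). A call has 1 to 12 rows; each row is the pose to reach, as a shift and turn from the pose commanded when the call began, along the tool's axes at that moment; what a row does not reach only later rows make up. A row lasts 1/10 s, in which the tool goes at most 50 mm and 8.59 degrees, less where a joint would pass 70% of its speed; a pose out of reach is approached as far as the arm can. A call with a gripper value outside its range is refused whole. "fingers" is the finger opening in m, from 0 to 0.0854, set as the call begins (left out, the last holds). The fingers move at their own pace and stop on an object; the grip force is fixed at half the most. Time passes only in rows, so rows that repeat a pose let the fingers close. It gives the time, the measured TCP pose, the force and the opening at its end, in the units of the state.
- status.state(): the state, without advancing time (a new reading comes with each control period).
- viewer.grab_frame(name): name is "scene" or "top" or "wrist"; returns the picture (420x560x3 uint8, blue, green, red); there is no depth.
- viewer.calibration(name): a dict with "vfov" (degrees; the focal length in pixels is half the picture's height over the tangent of half this angle, whatever the lens; pixels are square), "cx", "cy" (the principal point, pixels), "rvec" (rotation vector, rad) and "tvec" (3), from world to camera coordinates, as OpenCV has them. Camera axes: x right, y down, z forward; pixel columns grow to the right and rows downward; lengths in m; the calibration is good to about 2 mm. A picture is of the moment at which its call begins: read the wrist's pose just before it. calibration takes no time and is no camera call; for the wrist camera it gives the pose at the moment of the call.
- manip.job_done(): hands the job in, once; it reports no verdict.
The state is a dict: "time": time; "joint_pos": joint angles; "joint_vel": joint speeds; "joint_efforts": joint torques, N m; "tool_pos": TCP position; "tool_rot": TCP orientation; "contact_force": force on the tool from outside, world axes, zero at the start; "ft_torque": the same for the moment, N m; "gripper_width": opening from 0.0 (shut) to 1.0 (fully open).
Only numpy, scipy, OpenCV 4.12 (cv2) and the standard library are available. Lean on these libraries where they do the work, as an engineer would, in place of code of your own. Each camera call takes 0.05 s, during which the arm holds its last target. There are 200 camera calls.

## Working session

There is one attempt and no reset: what is moved stays moved. The work goes in short steps, Python scripts to look and compute and a tool call to move; the robot and the scene stay as the last step left them, time stands still between calls to the robot, and variables do not carry over. Pictures are saved under pics/ and viewed, about 12 in all and at most 16, crops included, and the job is handed in when it is done.

Besides the shell and the picture viewer there is one more tool, called by a JSON object that holds its "name" and its "arguments", one argument or row to a line. drive_tool: Moves the arm, as the interface text tells. Its arguments: {"type":"object","properties":{"plan":{"type":"array","items":{"type":"array","items":{"type":"number"}}},"fingers":{"type":"number"}},"required":["plan"]}

```bash
mkdir -p pics; ls
python3 - <<'E'
from plant import status, viewer
import cv2
print(status.state())
for n in("scene","top"):
    im=viewer.grab_frame(n); cv2.imwrite(f"pics/{n}0.png",im)
    print(n,viewer.calibration(n))
print(viewer.calibration("wrist"))
E
```

```text
pics
{'time': 0.0, 'joint_pos': array([-1.32898777e+00,  5.33722777e-02,  1.61432188e+00,  3.68397572e-05,
        1.47595187e+00, -1.19031127e-01]), 'joint_vel': array([-0.00062883, -0.00040589, -0.00050626, -0.0006124 ,  0.00115823,
        0.00035981]), 'joint_efforts': array([-1.28321317e-04, -3.93681908e+01, -3.70176816e+01, -1.00142590e-04,
        7.06133345e-03,  1.39888400e-05]), 'tool_pos': array([ 0.22051241, -0.58418071,  0.24703675]), 'tool_rot': array([-0.12615839, -0.6955976 , -0.1276092 ,  0.69566079]), 'contact_force': array([-0.67875082, -0.19471519, -0.54582825]), 'ft_torque': array([-0.05380594,  0.03351657, -0.02768734]), 'gripper_width': 1.0012836162948195}
scene {'vfov': 56.7021186306792, 'cx': 277.0997764802124, 'cy': 205.4188347692496, 'rvec': array([ 1.96627837,  1.54931553, -0.58994509]), 'tvec': array([-0.10266199, -0.35783561,  1.32828566])}
top {'vfov': 51.2363799478015, 'cx': 277.19760277296257, 'cy': 211.15277187693866, 'rvec': array([ 2.15491775, -2.03963117,  0.23497172]), 'tvec': array([-0.04590018,  0.56670718,  0.80033444])}
{'vfov': 63.265421138997894, 'cx': 279.273480633443, 'cy': 211.81644931319707, 'rvec': array([-2.38618223,  1.64932883,  0.23590437]), 'tvec': array([-0.62371428, -0.03719736,  0.37801906])}
```

View pics/top0.png

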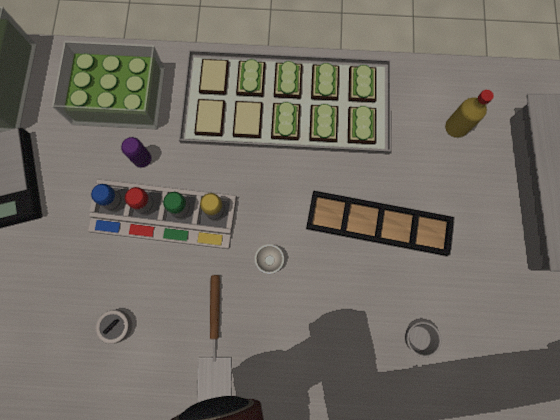

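View pics/scene0.png

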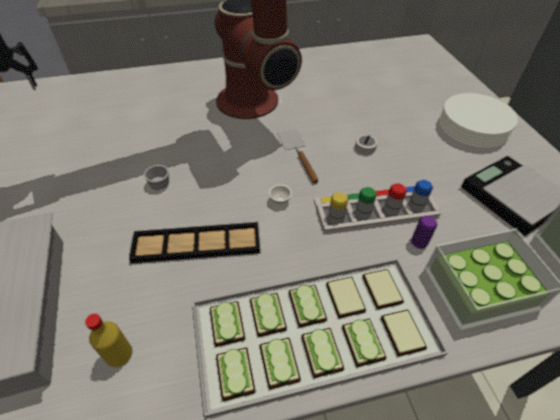

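```bash
cat > h.py <<'E'
import numpy as np, cv2
from scipy.spatial.transform import Rotation as Ro
from plant import status, viewer
def cam(n,c=None):
    c=c or viewer.calibration(n); f=210/np.tan(np.radians(c["vfov"]/2))
    return Ro.from_rotvec(c["rvec"]).as_matrix(),np.array(c["tvec"]),f,c["cx"],c["cy"]
def ray(n,p,c=None):
    R,t,f,cx,cy=cam(n,c); d=R.T@np.array([(p[0]-cx)/f,(p[1]-cy)/f,1]); return -R.T@t,d
def plane(n,p,z,c=None):
    o,d=ray(n,p,c); return o+d*(z-o[2])/d[2]
def tri(a,b):
    A=np.zeros((3,3));v=np.zeros(3)
    for o,d in(a,b):
        d=d/np.linalg.norm(d);P=np.eye(3)-np.outer(d,d);A+=P;v+=P@o
    return np.linalg.solve(A,v)
HUE={"red":[(0,8),(172,180)],"yellow":[(20,30)],"green":[(50,85)],"blue":[(100,122)],"purple":[(125,160)],"wood":[(5,19)]}
def blobs(im,col,roi,smin=110,amin=60,vmin=30):
    x0,y0,x1,y1=roi; h=cv2.cvtColor(im,cv2.COLOR_BGR2HSV)[y0:y1,x0:x1]
    m=sum(cv2.inRange(h,(a,smin,vmin),(b,255,255)) for a,b in HUE[col])
    n,l,s,c=cv2.connectedComponentsWithStats(m.astype(np.uint8))
    return [(c[i]+[x0,y0],s[i]) for i in range(1,n) if s[i,4]>=amin]
def tool():
    s=status.state(); q=s["tool_rot"]; return s,Ro.from_quat([q[1],q[2],q[3],q[0]]).as_matrix()
E
python3 - <<'E'
from h import *
np.set_printoptions(precision=4,suppress=True)
T=cv2.imread("pics/top0.png");S=cv2.imread("pics/scene0.png")
rt=(80,130,240,250);rs=(310,170,440,250)
for c in("red","yellow","green","blue","purple"):
    a=blobs(T,c,rt);b=blobs(S,c,rs)
    print(c,"T",[(p.round(1),s[:4],s[4]) for p,s in a],"S",[(p.round(1),s[4]) for p,s in b])
    if c!="purple":
        A=min(a,key=lambda k:k[0][1])[0]; B=max(b,key=lambda k:k[0][1])[0]
        print("  cap tri",tri(ray("top",A),ray("scene",B)),"pl.075",plane("top",A,.075),plane("scene",B,.075))
        tg=max(a,key=lambda k:k[0][1])[0]; print("  tag",plane("top",tg,.024))
    elif a and b: print(tri(ray("top",a[0][0]),ray("scene",b[0][0])))
w=[sorted([k for k in blobs(i,"wood",r,60,100)],key=lambda k:k[0][0]) for i,r in((T,(305,190,455,255)),(S,(130,222,262,262)))]
w[1]=w[1][::-1]
for (a,s),(b,u) in zip(*w): print("bay",a,s[4],b,u[4],plane("top",a,.006),plane("scene",b,.006),tri(ray("top",a),ray("scene",b)))
s,R=tool();print(R)
cv2.imwrite("pics/c1.png",cv2.resize(T[120:260,70:260],None,fx=4,fy=4,interpolation=cv2.INTER_CUBIC))
E
```

```text
red T [(array([136. , 197.7]), array([45, 57, 23, 22], dtype=int32), np.int32(390)), (array([141.1, 230. ]), array([49, 94, 25, 13], dtype=int32), np.int32(240))] S [(array([393.9, 191.5]), np.int32(291))]
  cap tri [0.5769 0.2604 0.0741] pl.075 [0.5778 0.2638 0.075 ] [0.5779 0.2557 0.075 ]
  tag [0.5229 0.2624 0.024 ]
yellow T [(array([210.6, 203.7]), array([120,  63,  22,  22], dtype=int32), np.int32(361)), (array([209.5, 238.3]), array([118, 102,  24,  13], dtype=int32), np.int32(236))] S [(array([336.6, 200.5]), np.int32(283))]
  cap tri [0.5733 0.114  0.0747] pl.075 [0.5739 0.1163 0.075 ] [0.5735 0.1114 0.075 ]
  tag [0.5134 0.1207 0.024 ]
green T [(array([173.7, 202. ]), array([84, 62, 22, 21], dtype=int32), np.int32(331)), (array([175.3, 234. ]), array([84, 99, 24, 11], dtype=int32), np.int32(213))] S [(array([364.7, 195.3]), np.int32(232))]
  cap tri [0.5725 0.186  0.0745] pl.075 [0.5733 0.1889 0.075 ] [0.5731 0.1824 0.075 ]
  tag [0.5185 0.1914 0.024 ]
blue T [(array([102.6, 194.1]), array([11, 54, 24, 21], dtype=int32), np.int32(377)), (array([107. , 225.7]), array([15, 90,
[... 253 characters left out ...]
], dtype=int32), np.int32(456))] S [(array([423.9, 230.8]), np.int32(463))]
[0.6854 0.2886 0.0458]
bay [328.1513 212.8463] 833 [241.7969 237.7396] 576 [ 0.5843 -0.1217  0.006 ] [ 0.5771 -0.1206  0.006 ] [ 0.5826 -0.121   0.0132]
bay [362.0994 219.3449] 835 [211.3761 240.1542] 577 [ 0.5742 -0.1935  0.006 ] [ 0.5673 -0.1922  0.006 ] [ 0.5727 -0.1921  0.013 ]
bay [396.2762 225.9619] 840 [180.6474 242.5145] 587 [ 0.564  -0.2652  0.006 ] [ 0.5573 -0.2637  0.006 ] [ 0.5626 -0.2632  0.0128]
bay [430.6983 232.3114] 822 [149.247  244.9233] 587 [ 0.5544 -0.3371  0.006 ] [ 0.5472 -0.3361  0.006 ] [ 0.5529 -0.3345  0.0132]
[[-0.0004  0.353  -0.9356]
 [ 0.0018 -0.9356 -0.353 ]
 [-1.     -0.0018 -0.0002]]
```

View pics/c1.png

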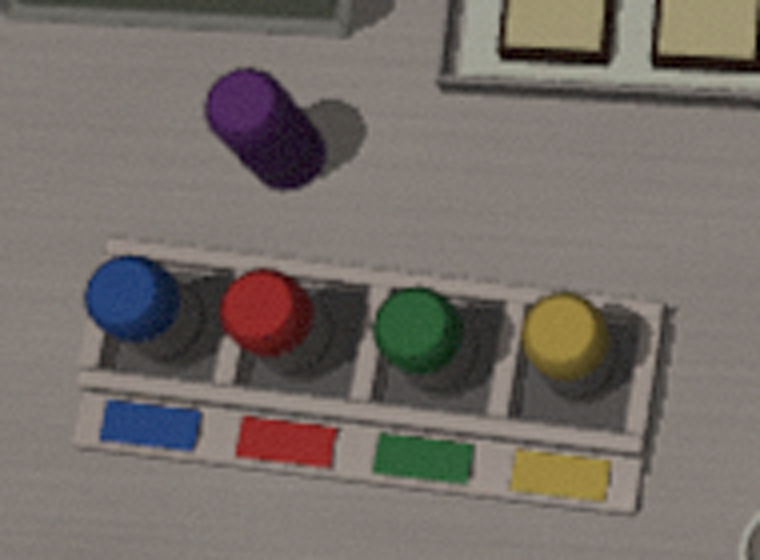

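```bash
cat >> h.py <<'E'
np.set_printoptions(precision=4,suppress=True)
def go(x,y,z,yaw):
    """shift (tool axes) and turn units from the measured pose to world x,y,z with tool-y heading yaw (rad, mod pi)"""
    s,R=tool(); d=R.T@(np.array([x,y,z])-s["tool_pos"])
    a=np.arctan2(R[1,1],R[0,1]); t=(yaw-a+np.pi/2)%np.pi-np.pi/2
    print("t",round(s["time"],2),"pos",s["tool_pos"],"F",s["contact_force"],"w",round(s["gripper_width"],3),"joints",s["joint_pos"])
    print("  shift",d,"turn",round(-np.degrees(t)/8,2))
E
python3 - <<'E'
from h import *
T=cv2.imread("pics/top0.png");S=cv2.imread("pics/scene0.png")
C={n:ray(n,(0,0))[0] for n in("top","scene")};print(C)
rt=(80,130,240,250);rs=(310,170,440,250)
tags={c:plane("top",max(blobs(T,c,rt),key=lambda k:k[0][1])[0],.012) for c in("blue","red","green","yellow")}
P=np.array(list(tags.values()))[:,:2];u=P[0]-P[3];print("pitch",np.linalg.norm(u)/3);u/=np.linalg.norm(u);yaw=np.arctan2(-u[0],u[1]);print("store yaw",yaw)
k=np.array([1.5,.5,-.5,-1.5])
B=P.mean(0)+.072*k[:,None]*u+.056*np.array([np.cos(yaw),np.sin(yaw)])
for c,b in zip(tags,B):
    cap=[plane(n,f(blobs(i,c,r),key=lambda q:q[0][1])[0],.075)[:2] for n,i,r,f in(("top",T,rt,min),("scene",S,rs,max))]
    print(c,"bay",b,"caps",*cap)
w=[sorted([q for q in blobs(i,"wood",r,60,100)],key=lambda q:q[0][0]) for i,r in((T,(305,190,455,255)),(S,(130,222,262,262)))]
w[1]=w[1][::-1];L=[]
for n,ws in zip(("top","scene"),w):
    p=np.array([plane(n,a,.006) for a,_ in ws]); v=(C[n]-p); p=p[:,:2]+.007*v[:,:2]/v[:,2:]; L.append(p);print(n,p.tolist())
M=(L[0]+L[1])/2;u=M[0]-M[3];print("pitch",np.linalg.norm(u)/3);u/=np.linalg.norm(u);print("line yaw",np.arctan2(-u[0],u[1]));print(M.mean(0)+.072*k[:,None]*u)
E
```

```text
{'top': array([ 0.3726, -0.0247,  0.9079]), 'scene': array([ 1.1441, -0.172 ,  0.7513])}
pitch 0.07202134033182818
store yaw -0.06814317145800437
blue bay [0.5859 0.3343] caps [0.5815 0.3305] [0.5816 0.326 ]
red bay [0.581  0.2625] caps [0.5778 0.2638] [0.5779 0.2557]
green bay [0.5761 0.1906] caps [0.5733 0.1889] [0.5731 0.1824]
yellow bay [0.5712 0.1188] caps [0.5739 0.1163] [0.5735 0.1114]
top [[0.5826997491164398, -0.12093762323591746], [0.5726765044437967, -0.19216173148985008], [0.5624950979850966, -0.2633813391427724], [0.5529761765088651, -0.3346377333544475]]
scene [[0.5824540449352362, -0.12103737590728045], [0.5727468723747033, -0.1919877560042369], [0.5628147545998323, -0.26287668637510164], [0.5527626356177325, -0.33455986676989197]]
pitch 0.07188905241687227
line yaw -0.13818630868674484
[[ 0.5826 -0.1207]
 [ 0.5727 -0.192 ]
 [ 0.5627 -0.2634]
 [ 0.5528 -0.3347]]
```

```bash
python3 -c "
from h import *
go(.573,.116,.25,-.068)"
```

```text
t 0.1 pos [ 0.2205 -0.5842  0.2472] F [-0.4108 -0.808  -0.4685] w 0.996 joints [-1.329   0.0533  1.6141  0.      1.476  -0.119 ]
  shift [-0.0017 -0.5307 -0.577 ] turn -8.18
```

{"name": "drive_tool", "arguments": {
  "plan": [
    [0, -0.015, -0.016, -0.3],
    [0, -0.04, -0.043, -0.9],
    [0, -0.07, -0.076, -1.6],
    [0, -0.104, -0.113, -2.4],
    [0, -0.138, -0.15, -3.2],
    [0, -0.172, -0.187, -4.0],
    [0, -0.206, -0.224, -4.8],
    [0, -0.24, -0.261, -5.5],
    [0, -0.274, -0.298, -6.2],
    [0, -0.308, -0.335, -6.9],
    [0, -0.342, -0.372, -7.5],
    [0, -0.376, -0.409, -8.2]
  ],
  "fingers": 0.08
}}

```text
time: 1.3
tool_pos: [0.4698, -0.0885, 0.2481]
tool_rot: [0.485, 0.515, 0.484, -0.515]
contact_force: [0.7, -1.1, -0.2]
gripper_width: 0.938
```

```bash
python3 -c "
from h import *
go(.573,.116,.25,-.068)"
```

```text
t 1.3 pos [ 0.4698 -0.0885  0.2481] F [ 0.6936 -1.0683 -0.1874] w 0.938 joints [-0.3419 -0.3111  1.944  -0.0001  1.5085 -0.2806]
  shift [-0.0019  0.0905 -0.2104] turn 0.05
```

{"name": "drive_tool", "arguments": {
  "plan": [
    [0, 0.018, -0.043, 0],
    [0, 0.034, -0.08, 0],
    [0, 0.05, -0.118, 0],
    [0, 0.066, -0.155, 0],
    [0, 0.08, -0.185, 0],
    [0, 0.087, -0.202, 0],
    [0, 0.09, -0.209, 0],
    [0, 0.09, -0.209, 0],
    [0, 0.09, -0.209, 0]
  ]
}}

```text
time: 2.2
tool_pos: [0.5726, 0.1111, 0.2482]
tool_rot: [-0.483, -0.516, -0.483, 0.517]
contact_force: [0.5, -0.6, 0.3]
gripper_width: 0.936
```

Run:
```python
from h import *
go(.573,.116,.25,-.068)
c=viewer.calibration("wrist"); im=viewer.grab_frame("wrist"); cv2.imwrite("pics/w1.png",im)
for col in("yellow","green","red","blue"):
    for p,s in blobs(im,col,(0,0,560,420)): print(col,p,s, plane("wrist",p,.075,c))
```

```text
t 2.2 pos [0.5726 0.1111 0.2482] F [ 0.5073 -0.5758  0.2547] w 0.936 joints [ 0.0643 -0.0453  1.7114 -0.0005  1.476   0.1305]
  shift [-0.0018  0.0001 -0.0049] turn 0.01
yellow [223.9062 173.3621] [213 151  22  46 928] [0.5238 0.1336 0.075 ]
yellow [280.2958 186.9549] [ 257  164   47   47 1731] [0.5727 0.1181 0.075 ]
green [220.8292 102.5652] [210  78  22  50 966] [0.5279 0.1931 0.075 ]
green [273.1199 102.7817] [ 249   78   49   51 1901] [0.5714 0.19   0.075 ]
red [217.2556  25.8301] [ 205    0   25   53 1201] [0.5316 0.2505 0.075 ]
red [272.7548  13.9063] [ 246    0   54   34 1419] [0.5758 0.256  0.075 ]
```

View pics/w1.png

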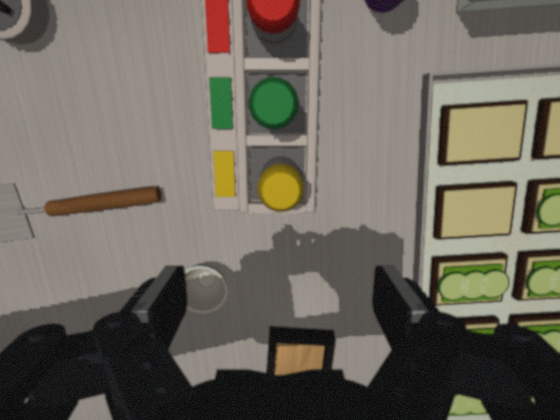

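{"name": "drive_tool", "arguments": {
  "plan": [
    [0.015, 0, -0.002, 0],
    [0.045, 0, -0.002, 0],
    [0.09, 0, -0.002, 0],
    [0.13, 0, -0.002, 0],
    [0.16, 0, -0.002, 0],
    [0.18, 0, -0.002, 0],
    [0.19, 0, -0.002, 0],
    [0.192, 0, -0.002, 0],
    [0.192, 0, -0.002, 0],
    [0.192, 0, -0.002, 0]
  ]
}}

```text
time: 3.25
tool_pos: [0.5742, 0.1141, 0.0579]
tool_rot: [0.484, 0.517, 0.483, -0.515]
contact_force: [-0.3, 0.8, 0.6]
gripper_width: 0.935
```

```bash
python3 -c "
from h import *
go(.573,.117,.055,-.068)"
```

```text
t 3.25 pos [0.5742 0.1141 0.0579] F [-0.3102  0.7956  0.6127] w 0.935 joints [0.0691 0.1509 1.8458 0.     1.1421 0.1343]
  shift [ 0.0029 -0.0014 -0.0028] turn 0.02
```

{"name": "drive_tool", "arguments": {
  "plan": [
    [0.002, -0.001, -0.003, 0],
    [0.002, -0.001, -0.003, 0],
    [0.002, -0.001, -0.003, 0]
  ]
}}

```text
time: 3.55
tool_pos: [0.5725, 0.1174, 0.0548]
tool_rot: [0.484, 0.516, 0.483, -0.516]
contact_force: [-0.1, 0.3, 0.4]
gripper_width: 0.935
```

{"name": "drive_tool", "arguments": {
  "plan": [
    [0, 0, 0, 0],
    [0, 0, 0, 0],
    [0, 0, 0, 0],
    [0, 0, 0, 0],
    [0, 0, 0, 0],
    [0, 0, 0, 0],
    [0, 0, 0, 0],
    [0, 0, 0, 0]
  ],
  "fingers": 0.03
}}

```text
time: 4.35
tool_pos: [0.5727, 0.1172, 0.0547]
tool_rot: [0.484, 0.516, 0.483, -0.516]
contact_force: [1.2, -0.5, 3.2]
gripper_width: 0.48
```

```bash
python3 -c "
from h import *
go(.573,.117,.055,-.068)"
```

```text
t 4.35 pos [0.5727 0.1172 0.0547] F [ 1.2369 -0.4747  3.1585] w 0.48 joints [ 0.0746  0.1546  1.8478 -0.      1.1382  0.1397]
  shift [-0.0003  0.0003  0.0002] turn 0.02
```

{"name": "drive_tool", "arguments": {
  "plan": [
    [-0.01, 0, 0, 0],
    [-0.035, 0, 0, 0],
    [-0.07, 0, 0, 0],
    [-0.1, 0.002, 0.015, 0],
    [-0.1, 0.006, 0.05, 0.1],
    [-0.1, 0.01, 0.09, 0.2],
    [-0.1, 0.015, 0.135, 0.3],
    [-0.1, 0.02, 0.18, 0.4],
    [-0.1, 0.024, 0.214, 0.5],
    [-0.1, 0.026, 0.231, 0.5],
    [-0.1, 0.026, 0.237, 0.5],
    [-0.1, 0.026, 0.237, 0.5]
  ]
}}

```text
time: 5.55
tool_pos: [0.5824, -0.1207, 0.1539]
tool_rot: [-0.465, -0.533, -0.466, 0.533]
contact_force: [-0.1, 0.1, -2.6]
gripper_width: 0.475
```

Run:
```python
from h import *
go(.5826,-.1207,.055,-.138)
```

```text
t 5.55 pos [ 0.5824 -0.1207  0.1539] F [-0.1265  0.1013 -2.5845] w 0.475 joints [-0.3297  0.0581  1.7691  0.0006  1.3156 -0.1946]
  shift [0.0989 0.0003 0.    ] turn 0.02
```

{"name": "drive_tool", "arguments": {
  "plan": [
    [0.01, 0, 0, 0],
    [0.035, 0, 0, 0],
    [0.06, 0, 0, 0],
    [0.078, 0, 0, 0],
    [0.088, 0, 0, 0],
    [0.092, 0, 0, 0],
    [0.094, 0, 0, 0],
    [0.095, 0, 0, 0],
    [0.096, 0, 0, 0],
    [0.097, 0, 0, 0],
    [0.097, 0, 0, 0],
    [0.097, 0, 0, 0]
  ]
}}

```text
time: 6.75
tool_pos: [0.5829, -0.1211, 0.0576]
tool_rot: [0.465, 0.533, 0.465, -0.533]
contact_force: [-0.0, -0.2, -1.4]
gripper_width: 0.475
```

{"name": "drive_tool", "arguments": {
  "plan": [
    [0.0005, 0, 0, 0],
    [0.001, 0, 0, 0],
    [0.001, 0, 0, 0],
    [0.0015, 0, 0, 0],
    [0.002, 0, 0, 0],
    [0.002, 0, 0, 0],
    [0.002, 0, 0, 0]
  ]
}}

```text
time: 7.45
tool_pos: [0.5828, -0.121, 0.0553]
tool_rot: [-0.465, -0.533, -0.465, 0.533]
contact_force: [0.5, -0.1, -0.7]
gripper_width: 0.477
```

Run:
```python
from h import *
go(.5826,-.1207,.055,-.138)
im=viewer.grab_frame("scene"); cv2.imwrite("pics/s1.png",cv2.resize(im[150:280,110:300],None,fx=4,fy=4,interpolation=2))
```

```text
t 7.45 pos [ 0.5828 -0.121   0.0553] F [ 0.5375 -0.1358 -0.6579] w 0.477 joints [-0.3297  0.1774  1.8208 -0.      1.1434 -0.1948]
  shift [ 0.0003 -0.0002 -0.0003] turn 0.02
```

View pics/s1.png

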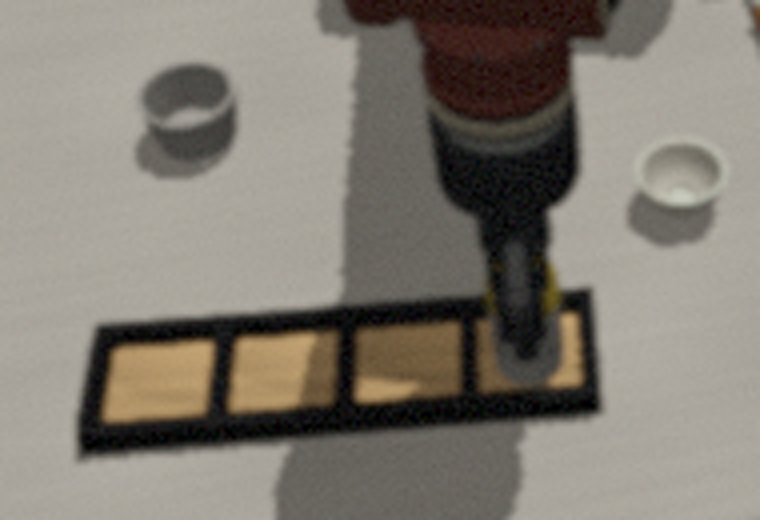

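{"name": "drive_tool", "arguments": {
  "plan": [
    [0.0005, 0, 0, 0],
    [0.001, 0, 0, 0],
    [0.001, 0, 0, 0],
    [0.001, 0, 0, 0]
  ]
}}

```text
time: 7.9
tool_pos: [0.5829, -0.121, 0.0547]
tool_rot: [-0.465, -0.533, -0.465, 0.533]
contact_force: [-1.1, 0.5, 1.8]
gripper_width: 0.478
```

{"name": "drive_tool", "arguments": {
  "plan": [
    [0, 0, 0, 0],
    [0, 0, 0, 0],
    [0, 0, 0, 0],
    [0, 0, 0, 0],
    [0, 0, 0, 0],
    [0, 0, 0, 0]
  ],
  "fingers": 0.08
}}

```text
time: 8.5
tool_pos: [0.5828, -0.121, 0.0543]
tool_rot: [0.465, 0.533, 0.465, -0.533]
contact_force: [-0.5, -0.2, -0.7]
gripper_width: 0.934
```

{"name": "drive_tool", "arguments": {
  "plan": [
    [-0.01, 0, 0, 0],
    [-0.035, 0, 0, 0],
    [-0.07, 0, 0, 0],
    [-0.105, 0, 0, 0],
    [-0.14, 0, 0, 0],
    [-0.165, 0, 0, 0],
    [-0.175, 0, 0, 0],
    [-0.175, 0, 0, 0]
  ]
}}

```text
time: 9.3
tool_pos: [0.5837, -0.1213, 0.2316]
tool_rot: [0.466, 0.533, 0.464, -0.532]
contact_force: [0.1, 1.1, -0.5]
gripper_width: 0.934
```

Run:
```python
from h import *
go(.573,.189,.23,-.068)
c=viewer.calibration("wrist"); im=viewer.grab_frame("wrist"); cv2.imwrite("pics/w2.png",im)
for p,s in blobs(im,"yellow",(0,0,560,420)): print(p,s,plane("wrist",p,.08,c))
t=viewer.grab_frame("top"); cv2.imwrite("pics/t2.png",t)
```

```text
t 9.3 pos [ 0.5837 -0.1213  0.2316] F [ 0.1395  1.1409 -0.4763] w 0.934 joints [-0.3297 -0.0069  1.7014  0.      1.443  -0.1949]
  shift [ 0.0012 -0.0523 -0.306 ] turn -0.48
[277.4231 198.3757] [ 253  173   50   51 2028] [ 0.5819 -0.1193  0.08  ]
[478.6831 408.0458] [466 396  26  24 284] [ 0.7551 -0.3648  0.08  ]
```

View pics/w2.png

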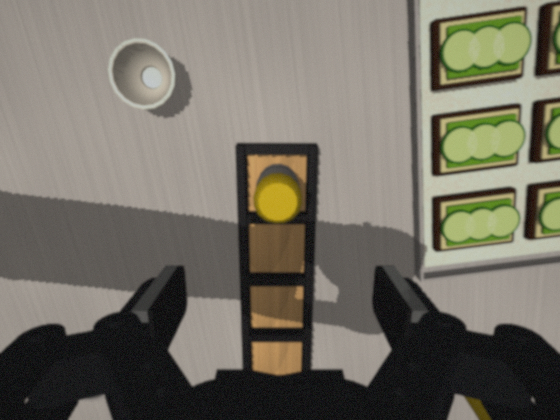

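{"name": "drive_tool", "arguments": {
  "plan": [
    [0, -0.003, -0.02, 0],
    [0, -0.01, -0.055, -0.1],
    [0, -0.017, -0.1, -0.2],
    [0, -0.025, -0.148, -0.3],
    [0, -0.034, -0.196, -0.4],
    [0, -0.041, -0.24, -0.5],
    [0, -0.048, -0.278, -0.5],
    [0, -0.051, -0.298, -0.5],
    [0, -0.052, -0.306, -0.5],
    [0, -0.052, -0.306, -0.5],
    [0, -0.052, -0.306, -0.5]
  ]
}}

```text
time: 10.5
tool_pos: [0.5722, 0.1882, 0.2282]
tool_rot: [-0.483, -0.516, -0.483, 0.517]
contact_force: [0.7, -0.7, 0.9]
gripper_width: 0.94
```

Run:
```python
from h import *
c=viewer.calibration("wrist"); im=viewer.grab_frame("wrist"); cv2.imwrite("pics/w3.png",im)
for col in("green","red","blue"):
  for p,s in blobs(im,col,(150,0,350,300)): print(col,p,s,plane("wrist",p,.08,c))
go(.573,.189,.055,-.068)
```

```text
green [226.9989 181.4732] [ 67 159  21  46 894] [0.5294 0.2079 0.08  ]
green [280.2033 197.7082] [ 106  173   49   50 1840] [0.5717 0.1915 0.08  ]
red [280.191  103.3892] [ 104   76   53   56 2346] [0.5765 0.2656 0.08  ]
red [223.7685 107.243 ] [  62   81   24   54 1218] [0.5331 0.2656 0.08  ]
blue [220.438   26.5358] [  58    0   25   55 1258] [0.5369 0.3212 0.08  ]
blue [278.7385  17.3627] [ 101    0   56   41 1897] [0.5793 0.3243 0.08  ]
t 10.55 pos [0.5724 0.188  0.2286] F [ 0.429  -0.1102  0.3461] w 0.936 joints [ 0.1941  0.0133  1.6864 -0.0004  1.4431  0.2606]
  shift [ 0.1736  0.0008 -0.0011] turn 0.01
```

{"name": "drive_tool", "arguments": {
  "plan": [
    [0.015, 0, -0.002, 0],
    [0.045, 0, -0.002, 0],
    [0.085, 0, -0.002, 0],
    [0.12, 0, -0.002, 0],
    [0.15, 0, -0.002, 0],
    [0.165, 0, -0.002, 0],
    [0.171, 0, -0.002, 0],
    [0.173, 0, -0.002, 0],
    [0.173, 0, -0.002, 0],
    [0.173, 0, -0.002, 0],
    [0.173, 0, -0.002, 0],
    [0.173, 0, -0.002, 0]
  ]
}}

```text
time: 11.75
tool_pos: [0.5731, 0.1914, 0.0573]
tool_rot: [0.484, 0.516, 0.483, -0.515]
contact_force: [-0.2, 0.5, -0.8]
gripper_width: 0.942
```

Run:
```python
from h import *
go(.572,.190,.055,-.068)
```

```text
t 11.75 pos [0.5731 0.1914 0.0573] F [-0.1677  0.4906 -0.816 ] w 0.942 joints [0.1992 0.1929 1.799  0.     1.148  0.2641]
  shift [ 0.0023 -0.001   0.0015] turn 0.02
```

{"name": "drive_tool", "arguments": {
  "plan": [
    [0.002, -0.001, 0.001, 0],
    [0.002, -0.001, 0.001, 0],
    [0.002, -0.001, 0.001, 0],
    [0.002, -0.001, 0.001, 0],
    [0.002, -0.001, 0.001, 0],
    [0.002, -0.001, 0.001, 0],
    [0.002, -0.001, 0.001, 0],
    [0.002, -0.001, 0.001, 0],
    [0.002, -0.001, 0.001, 0]
  ],
  "fingers": 0.03
}}

```text
time: 12.65
tool_pos: [0.5716, 0.1903, 0.0544]
tool_rot: [0.484, 0.516, 0.483, -0.516]
contact_force: [0.4, 0.4, 0.9]
gripper_width: 0.48
```

{"name": "drive_tool", "arguments": {
  "plan": [
    [-0.01, 0, 0, 0],
    [-0.035, 0, 0, 0],
    [-0.07, 0, 0, 0],
    [-0.11, 0, 0, 0],
    [-0.135, 0, 0, 0],
    [-0.145, 0, 0, 0],
    [-0.145, 0, 0, 0],
    [-0.145, 0, 0, 0]
  ]
}}

```text
time: 13.45
tool_pos: [0.5705, 0.1901, 0.1974]
tool_rot: [-0.483, -0.515, -0.484, 0.517]
contact_force: [0.3, 0.5, -1.4]
gripper_width: 0.481
```

Run:
```python
from h import *
go(.5727,-.192,.20,-.138)
```

```text
t 13.45 pos [0.5705 0.1901 0.1974] F [ 0.2786  0.4644 -1.4361] w 0.481 joints [0.1979 0.035  1.7173 0.     1.3922 0.263 ]
  shift [-0.0024  0.027   0.3811] turn 0.52
```

{"name": "drive_tool", "arguments": {
  "plan": [
    [0, 0.001, 0.02, 0],
    [0, 0.004, 0.06, 0.1],
    [0, 0.008, 0.105, 0.2],
    [0, 0.011, 0.15, 0.3],
    [0, 0.014, 0.195, 0.4],
    [0, 0.017, 0.24, 0.5],
    [0, 0.02, 0.285, 0.5],
    [0, 0.023, 0.33, 0.5],
    [0, 0.026, 0.363, 0.5],
    [0, 0.027, 0.378, 0.5],
    [0, 0.027, 0.381, 0.5],
    [0, 0.027, 0.381, 0.5]
  ]
}}

```text
time: 14.65
tool_pos: [0.5731, -0.1908, 0.1978]
tool_rot: [-0.464, -0.532, -0.466, 0.533]
contact_force: [1.0, 1.0, -1.1]
gripper_width: 0.477
```

Run:
```python
from h import *
go(.5727,-.192,.055,-.138)
```

```text
t 14.65 pos [ 0.5731 -0.1908  0.1978] F [ 1.0418  1.01   -1.1022] w 0.477 joints [-0.4449  0.0408  1.7106  0.0007  1.3929 -0.3101]
  shift [0.1428 0.0001 0.0014] turn 0.02
```

Descend to ~3 mm above, then slow.

{"name": "drive_tool", "arguments": {
  "plan": [
    [0.015, 0, 0.001, 0],
    [0.045, 0, 0.001, 0],
    [0.08, 0, 0.001, 0],
    [0.11, 0, 0.001, 0],
    [0.128, 0, 0.001, 0],
    [0.136, 0, 0.001, 0],
    [0.138, 0, 0.001, 0],
    [0.139, 0, 0.001, 0],
    [0.14, 0, 0.001, 0],
    [0.14, 0, 0.001, 0],
    [0.14, 0, 0.001, 0],
    [0.14, 0, 0.001, 0]
  ]
}}

```text
time: 15.85
tool_pos: [0.5738, -0.1929, 0.0599]
tool_rot: [0.465, 0.533, 0.465, -0.532]
contact_force: [-1.0, -0.4, -1.9]
gripper_width: 0.48
```

{"name": "drive_tool", "arguments": {
  "plan": [
    [0.0005, 0, 0, 0],
    [0.001, 0, 0, 0],
    [0.0015, 0, 0, 0],
    [0.002, 0, 0, 0],
    [0.0025, 0, 0, 0],
    [0.0025, 0, 0, 0],
    [0.0025, 0, 0, 0]
  ]
}}

```text
time: 16.55
tool_pos: [0.5735, -0.1927, 0.0567]
tool_rot: [-0.465, -0.533, -0.465, 0.533]
contact_force: [1.3, 0.4, -1.0]
gripper_width: 0.478
```

{"name": "drive_tool", "arguments": {
  "plan": [
    [0.0005, 0, 0, 0],
    [0.001, 0, 0, 0],
    [0.0015, 0, 0, 0],
    [0.002, 0, 0, 0],
    [0.002, 0, 0, 0],
    [0.002, 0, 0, 0]
  ]
}}

```text
time: 17.15
tool_pos: [0.5735, -0.1927, 0.0548]
tool_rot: [-0.465, -0.533, -0.465, 0.533]
contact_force: [-0.5, 0.1, -1.7]
gripper_width: 0.478
```

{"name": "drive_tool", "arguments": {
  "plan": [
    [0.0005, 0, 0, 0],
    [0.001, 0, 0, 0],
    [0.001, 0, 0, 0],
    [0.001, 0, 0, 0]
  ]
}}

```text
time: 17.55
tool_pos: [0.5737, -0.1927, 0.0544]
tool_rot: [-0.465, -0.533, -0.465, 0.533]
contact_force: [-1.8, 1.6, 4.4]
gripper_width: 0.478
```

{"name": "drive_tool", "arguments": {
  "plan": [
    [0, 0, 0, 0],
    [0, 0, 0, 0],
    [0, 0, 0, 0],
    [0, 0, 0, 0],
    [0, 0, 0, 0],
    [0, 0, 0, 0]
  ],
  "fingers": 0.08
}}

```text
time: 18.15
tool_pos: [0.5735, -0.1927, 0.0537]
tool_rot: [-0.465, -0.533, -0.465, 0.533]
contact_force: [0.2, 0.2, -0.5]
gripper_width: 0.935
```

{"name": "drive_tool", "arguments": {
  "plan": [
    [-0.01, 0, 0, 0],
    [-0.035, 0, 0, 0],
    [-0.07, 0, 0, 0],
    [-0.105, 0, 0, 0],
    [-0.14, 0, 0, 0],
    [-0.165, 0, 0, 0],
    [-0.175, 0, 0, 0],
    [-0.175, 0, 0, 0]
  ]
}}

```text
time: 18.95
tool_pos: [0.5744, -0.193, 0.2312]
tool_rot: [0.467, 0.533, 0.464, -0.532]
contact_force: [0.2, 0.9, -0.1]
gripper_width: 0.939
```

Run:
```python
from h import *
c=viewer.calibration("wrist"); im=viewer.grab_frame("wrist"); cv2.imwrite("pics/w4.png",im)
for col in("green","yellow"):
  for p,s in blobs(im,col,(150,0,350,300)): print(col,p,s,plane("wrist",p,.08,c))
go(.577,.264,.23,-.068)
```

```text
green [277.5213 199.    ] [ 105  175   46   48 1832] [ 0.5726 -0.1915  0.08  ]
yellow [276.6858 109.3702] [ 101   82   53   56 2285] [ 0.5816 -0.1203  0.08  ]
t 19.0 pos [ 0.5735 -0.1927  0.2289] F [-0.4424 -0.1344 -0.7041] w 0.935 joints [-0.447   0.018   1.6811 -0.      1.442  -0.3121]
  shift [-0.0012 -0.058  -0.453 ] turn -0.48
```

{"name": "drive_tool", "arguments": {
  "plan": [
    [0, -0.003, -0.02, 0],
    [0, -0.008, -0.062, -0.1],
    [0, -0.014, -0.11, -0.2],
    [0, -0.02, -0.158, -0.3],
    [0, -0.026, -0.206, -0.4],
    [0, -0.032, -0.254, -0.5],
    [0, -0.039, -0.302, -0.5],
    [0, -0.045, -0.35, -0.5],
    [0, -0.051, -0.396, -0.5],
    [0, -0.055, -0.431, -0.5],
    [0, -0.058, -0.451, -0.5],
    [0, -0.058, -0.453, -0.5]
  ]
}}

```text
time: 20.2
tool_pos: [0.5753, 0.2661, 0.2256]
tool_rot: [-0.483, -0.514, -0.485, 0.517]
contact_force: [0.3, -0.1, -0.4]
gripper_width: 0.935
```

{"name": "drive_tool", "arguments": {
  "plan": [
    [0, 0, 0, 0],
    [0, 0, 0, 0]
  ]
}}

```text
time: 20.4
tool_pos: [0.5766, 0.2629, 0.2274]
tool_rot: [-0.483, -0.515, -0.483, 0.517]
contact_force: [1.0, -1.1, 0.3]
gripper_width: 0.937
```

Run:
```python
from h import *
c=viewer.calibration("wrist"); im=viewer.grab_frame("wrist"); cv2.imwrite("pics/w5.png",im)
for col in("red","blue"):
  for p,s in blobs(im,col,(150,0,350,300)): print(col,p,s,plane("wrist",p,.08,c))
go(.577,.264,.055,-.068)
```

```text
red [227.3992 184.3206] [  66  161   23   48 1017] [0.534  0.2803 0.08  ]
red [280.7216 196.4386] [ 106  171   50   51 1986] [0.5767 0.2674 0.08  ]
blue [224.3345 110.2288] [  63   84   24   54 1154] [0.5379 0.338  0.08  ]
blue [279.3794 113.5667] [ 104   87   52   54 2227] [0.5799 0.3328 0.08  ]
t 20.45 pos [0.5768 0.2628 0.2279] F [ 0.1955 -0.6272  0.3254] w 0.936 joints [ 0.3102  0.0872  1.611  -0.0003  1.445   0.3767]
  shift [ 0.1729  0.0003 -0.0014] turn 0.01
```

View pics/w5.png

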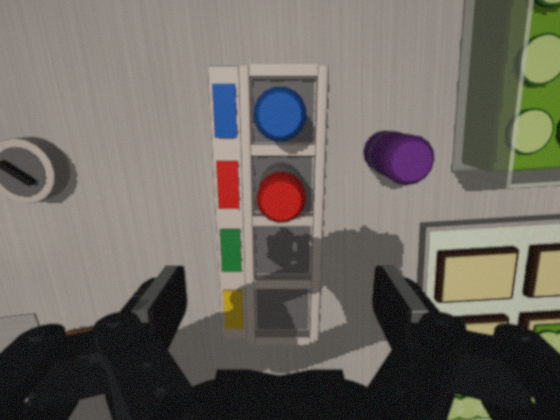

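{"name": "drive_tool", "arguments": {
  "plan": [
    [0.015, 0, -0.002, 0],
    [0.045, 0, -0.002, 0],
    [0.085, 0, -0.002, 0],
    [0.12, 0, -0.002, 0],
    [0.15, 0, -0.002, 0],
    [0.165, 0, -0.002, 0],
    [0.171, 0, -0.002, 0],
    [0.173, 0, -0.002, 0],
    [0.173, 0, -0.002, 0],
    [0.173, 0, -0.002, 0],
    [0.173, 0, -0.002, 0],
    [0.173, 0, -0.002, 0]
  ]
}}

```text
time: 21.65
tool_pos: [0.5777, 0.2662, 0.0569]
tool_rot: [0.484, 0.517, 0.483, -0.515]
contact_force: [-0.8, 0.6, 0.2]
gripper_width: 0.939
```

Run:
```python
from h import *
go(.577,.2655,.0548,-.068)
```

```text
t 21.65 pos [0.5777 0.2662 0.0569] F [-0.7884  0.5925  0.2283] w 0.939 joints [0.3149 0.2608 1.7195 0.     1.1595 0.38  ]
  shift [ 0.0021 -0.0007  0.0008] turn 0.02
```

{"name": "drive_tool", "arguments": {
  "plan": [
    [0.002, -0.001, 0, 0],
    [0.002, -0.001, 0, 0],
    [0.002, -0.001, 0, 0],
    [0.002, -0.001, 0, 0],
    [0.002, -0.001, 0, 0],
    [0.002, -0.001, 0, 0],
    [0.002, -0.001, 0, 0],
    [0.002, -0.001, 0, 0],
    [0.002, -0.001, 0, 0]
  ],
  "fingers": 0.03
}}

```text
time: 22.55
tool_pos: [0.5762, 0.2661, 0.054]
tool_rot: [0.484, 0.516, 0.483, -0.516]
contact_force: [0.3, -0.2, 1.4]
gripper_width: 0.476
```

{"name": "drive_tool", "arguments": {
  "plan": [
    [-0.01, 0, 0, 0],
    [-0.035, 0, 0, 0],
    [-0.07, 0, 0, 0],
    [-0.11, 0, 0, 0],
    [-0.135, 0, 0, 0],
    [-0.145, 0, 0, 0],
    [-0.145, 0, 0, 0],
    [-0.145, 0, 0, 0]
  ]
}}

```text
time: 23.35
tool_pos: [0.5751, 0.2658, 0.1968]
tool_rot: [-0.483, -0.515, -0.484, 0.517]
contact_force: [-0.3, 0.3, -1.4]
gripper_width: 0.478
```

Run:
```python
from h import *
go(.5627,-.2634,.20,-.138)
```

```text
t 23.35 pos [0.5751 0.2658 0.1968] F [-0.2897  0.2708 -1.3912] w 0.478 joints [ 0.3155  0.11    1.6394 -0.      1.3953  0.3805]
  shift [-0.0026  0.022   0.5288] turn 0.52
```

{"name": "drive_tool", "arguments": {
  "plan": [
    [0, 0.001, 0.02, 0],
    [0, 0.003, 0.06, 0.1],
    [0, 0.005, 0.105, 0.2],
    [0, 0.007, 0.152, 0.3],
    [0, 0.009, 0.2, 0.4],
    [0, 0.011, 0.248, 0.5],
    [0, 0.013, 0.296, 0.5],
    [0, 0.015, 0.344, 0.5],
    [0, 0.017, 0.392, 0.5],
    [0, 0.019, 0.44, 0.5],
    [0, 0.021, 0.482, 0.5],
    [0, 0.022, 0.51, 0.5]
  ]
}}

```text
time: 24.55
tool_pos: [0.5631, -0.2465, 0.1956]
tool_rot: [-0.463, -0.532, -0.466, 0.534]
contact_force: [-0.3, 0.1, -0.8]
gripper_width: 0.48
```

{"name": "drive_tool", "arguments": {
  "plan": [
    [0, 0, 0.013, 0],
    [0, 0, 0.018, 0],
    [0, 0, 0.018, 0],
    [0, 0, 0.018, 0]
  ]
}}

```text
time: 24.95
tool_pos: [0.5625, -0.2606, 0.1982]
tool_rot: [0.465, 0.532, 0.466, -0.532]
contact_force: [0.2, -0.1, -1.4]
gripper_width: 0.474
```

Run:
```python
from h import *
go(.5627,-.2634,.054,-.138)
```

```text
t 24.95 pos [ 0.5625 -0.2606  0.1982] F [ 0.1521 -0.1342 -1.3975] w 0.474 joints [-0.5541  0.0764  1.6729  0.0005  1.3936 -0.4207]
  shift [0.1442 0.0007 0.0029] turn 0.03
```

{"name": "drive_tool", "arguments": {
  "plan": [
    [0.015, 0, 0.002, 0],
    [0.045, 0, 0.002, 0],
    [0.08, 0, 0.002, 0],
    [0.11, 0, 0.002, 0],
    [0.128, 0, 0.002, 0],
    [0.136, 0, 0.002, 0],
    [0.139, 0, 0.002, 0],
    [0.141, 0, 0.002, 0],
    [0.142, 0, 0.002, 0],
    [0.142, 0, 0.002, 0],
    [0.142, 0, 0.002, 0],
    [0.142, 0, 0.002, 0]
  ]
}}

```text
time: 26.15
tool_pos: [0.5625, -0.2643, 0.0574]
tool_rot: [0.466, 0.533, 0.465, -0.532]
contact_force: [0.5, -0.1, -1.2]
gripper_width: 0.481
```

{"name": "drive_tool", "arguments": {
  "plan": [
    [0.0005, 0, 0, 0],
    [0.001, 0, 0, 0],
    [0.0015, 0, 0, 0],
    [0.002, 0, 0, 0],
    [0.0025, 0, 0, 0],
    [0.0025, 0, 0, 0],
    [0.0025, 0, 0, 0]
  ]
}}

```text
time: 26.85
tool_pos: [0.5622, -0.264, 0.0542]
tool_rot: [-0.465, -0.533, -0.465, 0.533]
contact_force: [-0.2, -0.3, -0.9]
gripper_width: 0.478
```

{"name": "drive_tool", "arguments": {
  "plan": [
    [0.0005, 0, 0, 0],
    [0.001, 0, 0, 0],
    [0.001, 0, 0, 0],
    [0.001, 0, 0, 0]
  ]
}}

```text
time: 27.25
tool_pos: [0.5623, -0.2642, 0.0539]
tool_rot: [-0.465, -0.533, -0.465, 0.533]
contact_force: [-2.2, 1.9, 2.6]
gripper_width: 0.48
```

Contact; release, lift, check, go to blue.

{"name": "drive_tool", "arguments": {
  "plan": [
    [0, 0, 0, 0],
    [0, 0, 0, 0],
    [0, 0, 0, 0],
    [0, 0, 0, 0],
    [0, 0, 0, 0],
    [0, 0, 0, 0]
  ],
  "fingers": 0.08
}}

```text
time: 27.85
tool_pos: [0.5622, -0.2641, 0.0533]
tool_rot: [0.465, 0.533, 0.465, -0.533]
contact_force: [0.8, 0.1, -1.0]
gripper_width: 0.938
```

{"name": "drive_tool", "arguments": {
  "plan": [
    [-0.01, 0, 0, 0],
    [-0.035, 0, 0, 0],
    [-0.07, 0, 0, 0],
    [-0.105, 0, 0, 0],
    [-0.14, 0, 0, 0],
    [-0.165, 0, 0, 0],
    [-0.175, 0, 0, 0],
    [-0.175, 0, 0, 0]
  ]
}}

```text
time: 28.65
tool_pos: [0.563, -0.2646, 0.2308]
tool_rot: [0.467, 0.533, 0.464, -0.532]
contact_force: [0.0, 0.4, 0.8]
gripper_width: 0.936
```

Run:
```python
from h import *
c=viewer.calibration("wrist"); im=viewer.grab_frame("wrist"); cv2.imwrite("pics/w6.png",im)
for col in("red","green","yellow"):
  for p,s in blobs(im,col,(150,0,350,300)): print(col,p,s,plane("wrist",p,.08,c))
go(.5815,.333,.23,-.068)
```

```text
red [277.6293 198.9965] [ 104  173   48   51 1983] [ 0.5613 -0.263   0.08  ]
green [279.3465 110.0689] [ 105   84   50   53 2046] [ 0.5722 -0.1927  0.08  ]
yellow [278.5149  17.2577] [ 100    0   58   41 1909] [ 0.5803 -0.1289  0.08  ]
t 28.7 pos [ 0.5622 -0.2641  0.2284] F [-0.0868  0.3693 -1.536 ] w 0.939 joints [-0.5589  0.056   1.6429 -0.      1.4422 -0.424 ]
  shift [-0.0018 -0.0612 -0.5943] turn -0.48
```

{"name": "drive_tool", "arguments": {
  "plan": [
    [0, -0.002, -0.02, 0],
    [0, -0.006, -0.06, -0.1],
    [0, -0.011, -0.107, -0.2],
    [0, -0.016, -0.155, -0.3],
    [0, -0.021, -0.203, -0.4],
    [0, -0.026, -0.251, -0.5],
    [0, -0.031, -0.299, -0.5],
    [0, -0.036, -0.347, -0.5],
    [0, -0.041, -0.395, -0.5],
    [0, -0.046, -0.443, -0.5],
    [0, -0.051, -0.491, -0.5],
    [0, -0.055, -0.535, -0.5]
  ]
}}

```text
time: 29.9
tool_pos: [0.5774, 0.2763, 0.2256]
tool_rot: [-0.483, -0.514, -0.485, 0.517]
contact_force: [1.3, -0.7, 0.0]
gripper_width: 0.936
```

Run:
```python
from h import *
go(.5815,.333,.23,-.068)
```

```text
t 29.9 pos [0.5774 0.2763 0.2256] F [ 1.2691 -0.692   0.0047] w 0.936 joints [0.3299 0.1046 1.5962 0.0005 1.445  0.3936]
  shift [-0.0044  0.0004 -0.0569] turn 0.03
```

{"name": "drive_tool", "arguments": {
  "plan": [
    [0, 0, -0.03, 0],
    [0, 0, -0.05, 0],
    [0, 0, -0.058, 0],
    [0, 0, -0.059, 0],
    [0, 0, -0.059, 0],
    [0, 0, -0.059, 0]
  ]
}}

```text
time: 30.5
tool_pos: [0.5837, 0.331, 0.2283]
tool_rot: [-0.483, -0.516, -0.483, 0.517]
contact_force: [0.6, -0.8, -0.7]
gripper_width: 0.939
```

Run:
```python
from h import *
c=viewer.calibration("wrist"); im=viewer.grab_frame("wrist"); cv2.imwrite("pics/w7.png",im)
for col in("blue",):
  for p,s in blobs(im,col,(150,0,350,300)): print(col,p,s,plane("wrist",p,.08,c))
go(.5815,.333,.055,-.068)
```

```text
blue [224.5668 180.8118] [ 64 158  22  47 951] [0.5392 0.3515 0.08  ]
blue [276.0999 197.8433] [ 102  173   49   50 1902] [0.5801 0.3344 0.08  ]
t 30.55 pos [0.5838 0.331  0.2284] F [-0.4569 -0.8756 -0.1606] w 0.934 joints [ 0.4051  0.1714  1.5181 -0.0002  1.4521  0.472 ]
  shift [ 0.1734 -0.0024 -0.0018] turn 0.01
```

{"name": "drive_tool", "arguments": {
  "plan": [
    [0.015, -0.003, -0.002, 0],
    [0.045, -0.003, -0.002, 0],
    [0.085, -0.003, -0.002, 0],
    [0.12, -0.003, -0.002, 0],
    [0.15, -0.003, -0.002, 0],
    [0.165, -0.003, -0.002, 0],
    [0.171, -0.003, -0.002, 0],
    [0.173, -0.003, -0.002, 0],
    [0.173, -0.003, -0.002, 0],
    [0.173, -0.003, -0.002, 0],
    [0.173, -0.003, -0.002, 0],
    [0.173, -0.003, -0.002, 0]
  ]
}}

```text
time: 31.75
tool_pos: [0.5812, 0.3348, 0.0564]
tool_rot: [0.484, 0.517, 0.483, -0.515]
contact_force: [-0.1, -0.2, 0.5]
gripper_width: 0.938
```

Run:
```python
from h import *
go(.5805,.3335,.0548,-.068)
```

```text
t 31.75 pos [0.5812 0.3348 0.0564] F [-0.0909 -0.1904  0.5138] w 0.938 joints [0.4117 0.3331 1.6308 0.     1.1759 0.4768]
  shift [ 0.0016 -0.0006  0.0013] turn 0.02
```

{"name": "drive_tool", "arguments": {
  "plan": [
    [0.002, 0, 0.001, 0],
    [0.002, 0, 0.001, 0],
    [0.002, 0, 0.001, 0],
    [0.002, 0, 0.001, 0],
    [0.002, 0, 0.001, 0],
    [0.002, 0, 0.001, 0],
    [0.002, 0, 0.001, 0],
    [0.002, 0, 0.001, 0],
    [0.002, 0, 0.001, 0]
  ],
  "fingers": 0.03
}}

```text
time: 32.65
tool_pos: [0.5806, 0.3335, 0.0533]
tool_rot: [0.483, 0.516, 0.483, -0.516]
contact_force: [-0.0, 0.0, 1.0]
gripper_width: 0.477
```

{"name": "drive_tool", "arguments": {
  "plan": [
    [-0.01, 0, 0, 0],
    [-0.035, 0, 0, 0],
    [-0.07, 0, 0, 0],
    [-0.11, 0, 0, 0],
    [-0.135, 0, 0, 0],
    [-0.145, 0, 0, 0],
    [-0.145, 0, 0, 0],
    [-0.145, 0, 0, 0]
  ]
}}

```text
time: 33.45
tool_pos: [0.5796, 0.3331, 0.1963]
tool_rot: [-0.483, -0.515, -0.484, 0.517]
contact_force: [0.4, -0.5, -3.0]
gripper_width: 0.485
```

Run:
```python
from h import *
go(.5528,-.3347,.20,-.138)
```

```text
t 33.45 pos [0.5796 0.3331 0.1963] F [ 0.3823 -0.5431 -2.9918] w 0.485 joints [0.4104 0.1898 1.5517 0.     1.4031 0.4754]
  shift [-0.0028  0.0166  0.6682] turn 0.52
```

{"name": "drive_tool", "arguments": {
  "plan": [
    [0, 0, 0.02, 0],
    [0, 0.001, 0.06, 0.1],
    [0, 0.003, 0.105, 0.2],
    [0, 0.004, 0.152, 0.3],
    [0, 0.005, 0.2, 0.4],
    [0, 0.006, 0.248, 0.5],
    [0, 0.007, 0.296, 0.5],
    [0, 0.009, 0.344, 0.5],
    [0, 0.01, 0.392, 0.5],
    [0, 0.011, 0.44, 0.5],
    [0, 0.012, 0.485, 0.5],
    [0, 0.013, 0.52, 0.5]
  ]
}}

```text
time: 34.65
tool_pos: [0.5575, -0.189, 0.1959]
tool_rot: [-0.464, -0.532, -0.466, 0.534]
contact_force: [1.6, -0.3, -1.4]
gripper_width: 0.481
```

Run:
```python
from h import *
go(.5528,-.3347,.20,-.138)
```

```text
t 34.65 pos [ 0.5575 -0.189   0.1959] F [ 1.5693 -0.2758 -1.4095] w 0.481 joints [-0.4529  0.007   1.7483 -0.0008  1.39   -0.3157]
  shift [-0.0042  0.0152  0.145 ] turn 0.01
```

{"name": "drive_tool", "arguments": {
  "plan": [
    [0, 0.004, 0.04, 0],
    [0, 0.008, 0.08, 0],
    [0, 0.012, 0.115, 0],
    [0, 0.014, 0.136, 0],
    [0, 0.015, 0.142, 0],
    [0, 0.015, 0.143, 0],
    [0, 0.015, 0.143, 0],
    [0, 0.015, 0.143, 0]
  ]
}}

```text
time: 35.45
tool_pos: [0.5556, -0.3284, 0.1982]
tool_rot: [0.465, 0.532, 0.466, -0.532]
contact_force: [0.2, 0.1, -1.7]
gripper_width: 0.477
```

Run:
```python
from h import *
go(.5528,-.3347,.0533,-.138)
```

```text
t 35.45 pos [ 0.5556 -0.3284  0.1982] F [ 0.1877  0.1229 -1.6883] w 0.477 joints [-0.6492  0.1344  1.6104  0.0004  1.3973 -0.5161]
  shift [ 0.1449 -0.0019  0.0066] turn 0.03
```

{"name": "drive_tool", "arguments": {
  "plan": [
    [0.01, -0.002, 0.005, 0],
    [0.035, -0.002, 0.005, 0],
    [0.065, -0.002, 0.005, 0],
    [0.09, -0.002, 0.005, 0],
    [0.1, -0.002, 0.005, 0],
    [0.1, -0.002, 0.005, 0],
    [0.1, -0.002, 0.005, 0]
  ]
}}

```text
time: 36.15
tool_pos: [0.5533, -0.3349, 0.0993]
tool_rot: [0.466, 0.533, 0.465, -0.532]
contact_force: [-0.1, 0.2, -2.0]
gripper_width: 0.481
```

Run:
```python
from h import *
go(.5528,-.3347,.0533,-.138)
```

```text
t 36.15 pos [ 0.5533 -0.3349  0.0993] F [-0.111   0.1649 -2.0361] w 0.481 joints [-0.6593  0.2312  1.6752 -0.      1.2337 -0.5247]
  shift [ 0.046  -0.0005 -0.0001] turn 0.02
```

{"name": "drive_tool", "arguments": {
  "plan": [
    [0.012, 0, 0, 0],
    [0.026, 0, 0, 0],
    [0.036, 0, 0, 0],
    [0.039, 0, 0, 0],
    [0.04, 0, 0, 0],
    [0.04, 0, 0, 0],
    [0.04, 0, 0, 0],
    [0.04, 0, 0, 0]
  ]
}}

```text
time: 36.95
tool_pos: [0.5531, -0.3349, 0.059]
tool_rot: [0.466, 0.533, 0.465, -0.532]
contact_force: [-0.7, 0.5, -1.9]
gripper_width: 0.478
```

{"name": "drive_tool", "arguments": {
  "plan": [
    [0.0005, 0, 0, 0],
    [0.001, 0, 0, 0],
    [0.0015, 0, 0, 0],
    [0.002, 0, 0, 0],
    [0.0025, 0, 0, 0],
    [0.0025, 0, 0, 0],
    [0.0025, 0, 0, 0]
  ]
}}

```text
time: 37.65
tool_pos: [0.5527, -0.3346, 0.0558]
tool_rot: [-0.465, -0.533, -0.465, 0.533]
contact_force: [-0.3, -0.2, -1.3]
gripper_width: 0.476
```

{"name": "drive_tool", "arguments": {
  "plan": [
    [0.0005, 0, 0, 0],
    [0.001, 0, 0, 0],
    [0.0015, 0, 0, 0],
    [0.002, 0, 0, 0],
    [0.002, 0, 0, 0],
    [0.002, 0, 0, 0]
  ]
}}

```text
time: 38.25
tool_pos: [0.5527, -0.3346, 0.0538]
tool_rot: [0.465, 0.533, 0.465, -0.533]
contact_force: [0.2, 0.8, -1.6]
gripper_width: 0.477
```

{"name": "drive_tool", "arguments": {
  "plan": [
    [0.0005, 0, 0, 0],
    [0.001, 0, 0, 0],
    [0.001, 0, 0, 0],
    [0.001, 0, 0, 0]
  ]
}}

```text
time: 38.65
tool_pos: [0.5528, -0.3347, 0.0533]
tool_rot: [-0.465, -0.533, -0.465, 0.533]
contact_force: [-1.9, 0.3, 3.0]
gripper_width: 0.477
```

Contact (3 N); release and lift, then back off to see.

{"name": "drive_tool", "arguments": {
  "plan": [
    [0, 0, 0, 0],
    [0, 0, 0, 0],
    [0, 0, 0, 0],
    [0, 0, 0, 0],
    [0, 0, 0, 0],
    [0, 0, 0, 0]
  ],
  "fingers": 0.08
}}

```text
time: 39.25
tool_pos: [0.5527, -0.3346, 0.0528]
tool_rot: [0.465, 0.533, 0.465, -0.533]
contact_force: [0.1, 0.1, 0.8]
gripper_width: 0.934
```

{"name": "drive_tool", "arguments": {
  "plan": [
    [-0.01, 0, 0, 0],
    [-0.035, 0, 0, 0],
    [-0.07, 0, 0, 0],
    [-0.105, 0, 0, 0],
    [-0.14, 0, 0, 0],
    [-0.17, 0, 0, 0],
    [-0.2, 0, 0, 0],
    [-0.215, 0, 0, 0],
    [-0.22, 0, 0, 0],
    [-0.22, 0, 0, 0]
  ]
}}

```text
time: 40.25
tool_pos: [0.5527, -0.3346, 0.2729]
tool_rot: [0.465, 0.533, 0.465, -0.533]
contact_force: [0.2, -0.3, 0.0]
gripper_width: 0.939
```

{"name": "drive_tool", "arguments": {
  "plan": [
    [0, -0.02, 0, 0],
    [0, -0.06, 0, 0],
    [0, -0.1, 0, 0],
    [0, -0.13, 0, 0],
    [0, -0.14, 0, 0],
    [0, -0.14, 0, 0]
  ]
}}

```text
time: 40.85
tool_pos: [0.4131, -0.3154, 0.2713]
tool_rot: [0.464, 0.533, 0.466, -0.533]
contact_force: [0.4, -0.7, 0.0]
gripper_width: 0.937
```

Run:
```python
from h import *
T=viewer.grab_frame("top");S=viewer.grab_frame("scene")
cv2.imwrite("pics/end.png",np.vstack([cv2.resize(T[140:300,240:500],None,fx=2,fy=2),cv2.resize(S[170:280,110:370],None,fx=2,fy=2)]))
for col in("yellow","green","red","blue"):
    a=blobs(T,col,(300,170,470,260));b=blobs(S,col,(110,180,280,260))
    print(col,[(plane("top",p,.078)[:2],s[4]) for p,s in a],[(plane("scene",p,.075)[:2],s[4]) for p,s in b])
    if len(a)==len(b)==1: print("  tri",tri(ray("top",a[0][0]),ray("scene",b[0][0])))
go(.5528,-.3347,.0533,-.138)
```

```text
yellow [(array([ 0.583 , -0.1214]), np.int32(382))] [(array([ 0.5853, -0.1211]), np.int32(269))]
  tri [ 0.5841 -0.1214  0.0737]
green [(array([ 0.5737, -0.1936]), np.int32(359))] [(array([ 0.5758, -0.1935]), np.int32(227))]
  tri [ 0.5747 -0.194   0.0739]
red [(array([ 0.5624, -0.2643]), np.int32(416))] [(array([ 0.5648, -0.2649]), np.int32(284))]
  tri [ 0.5634 -0.2654  0.0735]
blue [(array([ 0.5527, -0.3346]), np.int32(408))] [(array([ 0.5537, -0.3359]), np.int32(280))]
  tri [ 0.5534 -0.3359  0.0747]
t 40.95 pos [ 0.4145 -0.3158  0.272 ] F [-0.3738 -0.5288  0.1605] w 0.937 joints [-0.7942 -0.2116  1.823   0.0004  1.531  -0.6594]
  shift [0.2187 0.1397 0.0003] turn 0.02
```

View pics/end.png

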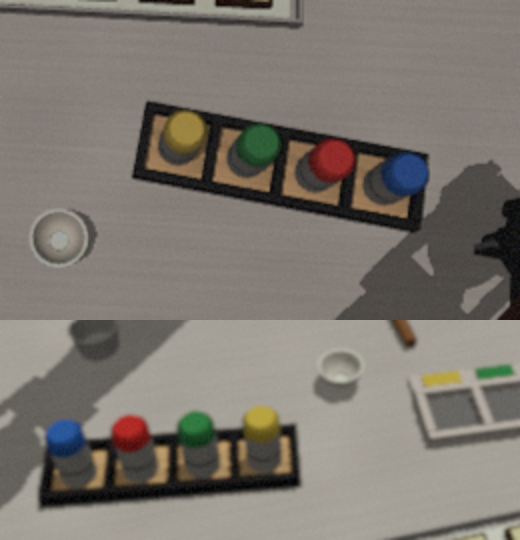

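All four stand upright and released in the black caddy. From the robot's left they read yellow, green, red, blue, which is the reverse of the white caddy.

```bash
python3 -c "
from plant import manip
print(manip.job_done())"
```

```text
the job is handed in; nothing more can be done
None
```

The job is done and handed in. All four shakers stand upright and released in the black caddy, in reverse order. From the robot's left they read yellow, green, red, blue; in the white caddy it was blue, red, green, yellow.

- **Placing:** I lowered each shaker slowly until the wrist force showed light floor contact (about 2–4 N) before opening the fingers. The purple look-alike was not touched.
- **Last checks:** Top and scene views put each cap within about 3 mm of its measured bay centre. Cap centres came out at z about 0.074 m, against 0.075 m for a shaker standing on the bay floor. The arm is clear of everything, and about 41 s of the 109 s was used.
- **Disagreements:** The first cap measurements from the two fixed cameras differed by 4–8 mm in y. I re-measured each shaker with the wrist camera before grasping it. In the final check the two views still differ by 1–2 mm.

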